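Try the slide calipers and set the binding one aside

ROBOT

A 7-joint arm with a two-finger parallel gripper is mounted at the origin on the work surface. World frame = base frame: x ahead of the robot, y to its left, z up, the work surface at z = 0. Lengths are in mm, angles in rad, forces in N, time in s.
With the tool pointing down it reaches from about 400 to 875 mm from the base axis. Payload 4.4 kg.
Tool frame: the origin (TCP) lies at the very end of the fingers, on their centre line; the grasp point (between the pads) lies 19 mm behind it; z points along the fingers, y is the direction in which the jaws open and shut (so a half turn about z gives the same grasp; the last joint's range is limited). The gripper opens to 85 mm and grips with 20 to 120 N. Pads are 22 mm wide; open, the fingers measure 114 mm over their backs; the gripper's body (76 mm by 85 mm) begins 54 mm behind the grasp point. The pads swing forward as they close: fully open they stand 13 mm farther back than shut.
Start: joints at [-1.3, 0.628, 0.038, 1.517, -0.027, 0.996, -0.02], TCP at [214.781, 613.504, 231.313] pointing down, gripper open.
Joint ranges: [-3.06, 3.06], [-0.37, 2.12], [-1.25, 1.32], [0.18, 2.47], [-1.1, 4.24], [0.23, 1.98], [-2.94, 2.94]. Speed limits (rad/s): [2.57, 2.57, 3.14, 3.14, 3.14, 3.14, 3.14].

INTERFACE

Orientations are given as [roll, pitch, yaw] about the fixed x, y, z axes, in that order (R = Rz(yaw) Ry(pitch) Rx(roll)).
In Python, from cell import ctrl, eyes gives the robot as it stands.
- The arm moves only by the tool move_arm, never from a script. Its argument "increments" is a list of rows, each a list of 6 numbers: the shift along the tool's x, y, z in cm, then the turn, a rotation vector about the tool's x, y, z in degrees. In form: [[x, y, z, wx, wy, wz], ...]. A call has 1 to 20 rows; each row is the pose to reach, as a shift and turn from the pose commanded when the call began, along the tool's axes at that moment; what a row does not reach only later rows make up. A row lasts 1/10 s, in which the tool goes at most 50 mm and 8.59 degrees, less where a joint would pass 70% of its speed; a pose out of reach is approached as far as the arm can. A call with a gripper value outside its range is refused whole. "grip" is the opening, from -1 (shut) to 1 (fully open), set as the call begins (left out, the last holds). The fingers move at their own pace and stop on an object; the grip force is fixed at half the most. Time passes only in rows, so rows that repeat a pose let the fingers close. It gives the time, the measured TCP pose, the force and the opening at its end, in the units of the state.
- ctrl.read_state(): the state, without advancing time (a new reading comes with each control period).
- eyes.get_image(name): name is "scene" or "side" or "wrist"; returns the picture (420x560x3 uint8, red, green, blue); there is no depth.
- eyes.calibration(name): a dict with "fx", "fy", "cx", "cy" (pixels), "pose" (4x4, takes a point from camera to world coordinates); the wrist camera has in their place "tool_from_camera" (4x4, takes a point from camera to tool coordinates, whose origin is the TCP and whose axes are the flange's). Camera axes: x right, y up, looking along -z (the intrinsics and any distortion apply to the point x, -y, -z); pixel columns grow to the right and rows downward; lengths in mm; the calibration is good to about 2 mm. A picture is of the moment at which its call begins: read the wrist's pose just before it. calibration takes no time and is no camera call.
- ctrl.finish_job(): hands the job in, once; it reports no verdict.
The state is a dict: "clock": time; "qpos": joint angles; "qd": joint speeds; "tau": joint torques, N m; "eef_pos": TCP position; "tool_rot": TCP orientation; "force": force on the tool from outside, world axes, zero at the start; "torque": the same for the moment, N m; "width": finger opening in mm.
Only numpy, scipy, OpenCV 4.12 (cv2) and the standard library are available. Lean on these libraries where they do the work, as an engineer would, in place of code of your own. Each camera call takes 0.05 s, during which the arm holds its last target. There are 200 camera calls.

TASK

Try the three slide calipers on the sloping rest one after another, left to right as the robot sees them: run each sliding jaw down to its end stop, or as far as it will go without forcing it, and shut each sound one again until its jaws meet. Then lift the one whose slide binds right out of the rest and lower it, not drop it, to lie flat, finger bar up, in the blue enamel dish for repair. Leave the two sound ones shut in their places, and leave the lion and the try square alone.

Things in the scene. Friction and masses are not known exactly. Their poses are not given: they have to be found in the camera images.
- rest: maple rest for three slide calipers: a board 285 x 300 mm rising at 30 degrees to the horizontal, away from the robot. Fixed; place and yaw differ from start to start. Origin on the shelf under the middle of its 247 mm deep footprint; own +x level, the way the board climbs; +y to the left seen from the robot; +z up. The calipers lie side by side at own y = 0.116, 0.021 and -0.074
- rest_board (a point): middle of the board's upper face. The caliper beams lie straight up the slope, 26 mm clear of this face, on a notched batten with an end stop at the foot and another at the top (5 to 7 mm deep, 1.5 mm play each way sideways, 3 mm lengthways). A caliper comes out when lifted 15 mm or more square off the board
- cal_a_grip (a point): one of three like slide calipers, A. This point: centre of the ribbed brass finger bar on its dark sliding head (bar 12 mm along the beam, 36 mm across, 24 mm high; this point is 12 mm above the sliding head's top, 12 mm below the bar's top). Moves with the slide. Axes: x along the beam to the fixed jaw (up the slope), y to the left, z square off the board
- cal_a_beam (a point): caliper A: middle of its flat steel beam 240 x 20 x 7 mm, half-way through its thickness; axes as for the bar. Shut, the bar's centre is 76 mm towards the fixed jaw and 20 mm above. Fixed head 18 long, 30 wide, 20 thick; sliding head 40 x 34 x 16; both jaws reach 60 mm to the right of the beam's centre line. Beam with head about 0.20 kg, slide 0.10 kg
- cal_a_slide (a joint): caliper A: opening between its jaws in m. 0 = shut, jaws meeting; grows as the sliding head goes down the beam (down the slope); sound travel 0.110 to the end stop. Starts 6 to 40 mm open. A sound slide drags about 2 to 3 N and stays where it is left; one that binds stops dead between 50 and 75 mm. Which caliper lies in which place varies
- cal_b_grip (a point): caliper B, like A: centre of its brass finger bar, axes as for A
- cal_b_beam (a point): caliper B, like A: middle of its steel beam
- cal_b_slide (a joint): caliper B: opening between its jaws in m, as for A
- cal_c_grip (a point): caliper C, like A: centre of its brass finger bar, axes as for A
- cal_c_beam (a point): caliper C, like A: middle of its steel beam
- cal_c_slide (a joint): caliper C: opening between its jaws in m, as for A
- dish: blue enamel oblong dish with a dark rim, 300 (own x) x 200 (own y) x 34 mm high, walls and floor 5 mm; it does not move under a touch. Origin at the centre of its underside, z up. It takes a caliper lying along its length; a caliper lying in it with the bar upwards has its beam's middle about 15 mm above the dish's underside
- lion: cream soapstone lion lying on a plinth 115 x 52 mm, 90 mm high, 0.45 kg, loose; origin at the centre of its underside. Leave it alone
- square: steel try square lying flat: stock 110 x 22 x 15 mm along own x, blade 150 x 28 x 4 mm from one end of it along own +y; loose; origin under the stock's centre. Leave it alone

How it is judged (in metres and radians):
On the way, in this order (a step that is already met when the one before it is completed fails the run):
1. the left caliper's slide has been run down to its end stop, or to where it binds (((value of joint cal_a_slide above 0.104 m and y of cal_a_beam in the frame of rest above 0.0685 m and distance of cal_a_beam from where it was at the start of the episode below 0.012 m) or (value of joint cal_b_slide above 0.058 m and y of cal_b_beam in the frame of rest above 0.0685 m and distance of cal_b_beam from where it was at the start of the episode below 0.012 m) or (value of joint cal_c_slide above 0.104 m and y of cal_c_beam in the frame of rest above 0.0685 m and distance of cal_c_beam from where it was at the start of the episode below 0.012 m))), for 0.1 s.
2. the middle caliper's slide has been run down to its end stop, or to where it binds (((value of joint cal_a_slide above 0.104 m and y of cal_a_beam in the frame of rest between -0.0265 and 0.0685 m and distance of cal_a_beam from where it was at the start of the episode below 0.012 m) or (value of joint cal_b_slide above 0.058 m and y of cal_b_beam in the frame of rest between -0.0265 and 0.0685 m and distance of cal_b_beam from where it was at the start of the episode below 0.012 m) or (value of joint cal_c_slide above 0.104 m and y of cal_c_beam in the frame of rest between -0.0265 and 0.0685 m and distance of cal_c_beam from where it was at the start of the episode below 0.012 m))), for 0.1 s.
3. the right caliper's slide has been run down to its end stop, or to where it binds (((value of joint cal_a_slide above 0.104 m and y of cal_a_beam in the frame of rest below -0.0265 m and distance of cal_a_beam from where it was at the start of the episode below 0.012 m) or (value of joint cal_b_slide above 0.058 m and y of cal_b_beam in the frame of rest below -0.0265 m and distance of cal_b_beam from where it was at the start of the episode below 0.012 m) or (value of joint cal_c_slide above 0.104 m and y of cal_c_beam in the frame of rest below -0.0265 m and distance of cal_c_beam from where it was at the start of the episode below 0.012 m))), for 0.1 s.
4. the binding caliper is still held when its beam is within 25 mm of lying in the dish (x of cal_b_beam in the frame of dish between -0.075 and 0.075 m and y of cal_b_beam in the frame of dish between -0.085 and 0.085 m and z of cal_b_beam in the frame of dish below 0.04 m and contact force between the fingers and cal_b above 0.5 N), for 0.1 s.
At the end, for the whole second after the job is handed in: the binding caliper lies at rest on the blue dish's floor, flat, finger bar up (within 0.2 rad), its beam's middle within 75 mm lengthways and 85 mm sideways of the dish's centre; the two sound calipers lie in place (moved under 8 mm), jaws shut (opening under 4 mm) (x of cal_b_beam in the frame of dish between -0.075 and 0.075 m and y of cal_b_beam in the frame of dish between -0.085 and 0.085 m and z of cal_b_beam in the frame of dish below 0.028 m and angle between cal_b_beam's own z axis and vertical below 0.2 rad and linear speed of cal_b below 0.02 m/s and value of joint each of cal_a_slide, cal_c_slide below 0.004 m and distance of each of cal_a_beam, cal_c_beam from where it was at the start of the episode below 0.008 m); the robot touches nothing.
It fails at once if a caliper is forced: pushed against the rest with more than 60 N (contact force between any of cal_a, cal_b, cal_c and rest above 60 N).
It fails at once if a sound caliper is taken out of the rest (distance of any of cal_a_beam, cal_c_beam from where it was at the start of the episode above 0.025 m).
It fails at once if the lion is pushed more than 15 mm (distance of lion from where it was at the start of the episode above 0.015 m).
It fails at once if the square is pushed more than 15 mm (distance of square from where it was at the start of the episode above 0.015 m).
It also fails if it takes over 72 s, if anything falls off the work surface, if the arm or the gripper's body presses on something with over 40 N, if the wrist force passes 120 N, or if a joint passes its speed limit or range.

## Working session

There is one attempt and no reset: what is moved stays moved. The work goes in short steps, Python scripts to look and compute and a tool call to move; the robot and the scene stay as the last step left them, time stands still between calls to the robot, and variables do not carry over. Pictures are saved under pics/ and viewed, about 8 in all and at most 12, crops included, and the job is handed in when it is done.

Besides the shell and the picture viewer there is one more tool, called after "Call:" in YAML: its name, and indented under it one key for each argument. move_arm: Moves the arm, as the interface text tells. Its arguments: {"type":"object","properties":{"increments":{"type":"array","items":{"type":"array","items":{"type":"number"}}},"grip":{"type":"number"}},"required":["increments"]}

```bash
ls; mkdir -p pics
python3 - <<'E'
from cell import ctrl, eyes
import cv2, numpy as np
s=ctrl.read_state(); print({k:np.round(v,3) for k,v in s.items()})
a=[]
for n in("scene","side","wrist"):
    im=eyes.get_image(n); cv2.imwrite(f"pics/{n}0.png",im[:,:,::-1]); 
    c=eyes.calibration(n); print(n,{k:np.round(v,3).tolist() for k,v in c.items()})
E
```

```text
pics
{'clock': np.float64(0.0), 'qpos': array([-1.3  ,  0.629,  0.038,  1.518, -0.027,  0.996, -0.02 ]), 'qd': array([-0.001,  0.001,  0.001,  0.001,  0.001, -0.001,  0.002]), 'tau': array([-0.0000e+00, -5.6340e+01,  1.2270e+00, -1.9344e+01,  1.1000e-02,
        1.1000e-02, -0.0000e+00]), 'eef_pos': array([214.554, 612.916, 230.38 ]), 'tool_rot': array([-3.14 ,  0.   ,  2.805]), 'force': array([0.536, 0.142, 0.522]), 'torque': array([-0.002, -0.046, -0.032]), 'width': np.float64(85.595)}
scene {'fx': 387.123, 'fy': 387.123, 'cx': 274.514, 'cy': 208.959, 'pose': [[-0.326, -0.741, 0.587, 1178.667], [0.945, -0.25, 0.209, 230.559], [-0.008, 0.623, 0.782, 826.364], [0.0, 0.0, 0.0, 1.0]]}
side {'fx': 437.646, 'fy': 437.646, 'cx': 282.371, 'cy': 208.574, 'pose': [[-0.92, 0.193, -0.342, 318.78], [-0.393, -0.459, 0.797, 787.517], [-0.003, 0.867, 0.498, 573.543], [0.0, 0.0, 0.0, 1.0]]}
wrist {'fx': 338.929, 'fy': 338.929, 'cx': 271.143, 'cy': 218.205, 'tool_from_camera': [[-0.001, 0.961, 0.277, 70.688], [1.0, 0.001, 0.001, 0.663], [0.001, 0.277, -0.961, -143.213], [0.0, 0.0, 0.0, 1.0]]}
```

View pics/scene0.png

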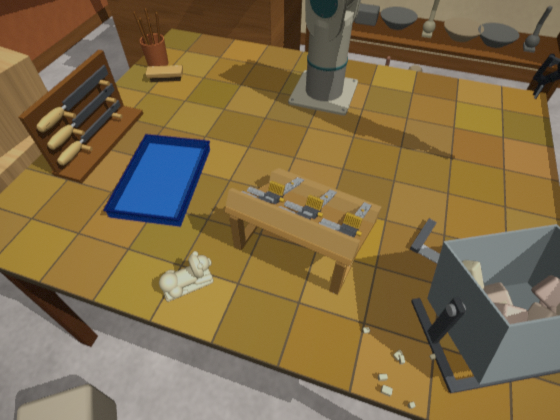

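View pics/side0.png

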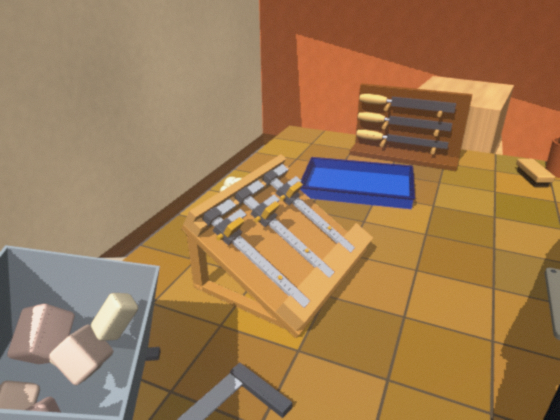

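The scene view shows the rest in the middle (brass bars near (277,188), (314,204), (350,220)), the dish at (160,178), the lion at (186,277) and the square at (425,240). The side view shows the bars near (231,230), (268,207) and (293,188).

```bash
cat > h.py <<'E'
from cell import ctrl, eyes
import cv2, numpy as np
from scipy.spatial.transform import Rotation as R
def cam(n,s=None):
    c=eyes.calibration(n)
    if n=="wrist":
        s=s or ctrl.read_state(); T=np.eye(4); T[:3,:3]=R.from_euler('xyz',s['tool_rot']).as_matrix(); T[:3,3]=s['eef_pos']
        c['pose']=T@c['tool_from_camera']
    return c
def ray(c,u,v):
    P=c['pose']; d=np.array([(u-c['cx'])/c['fx'],-(v-c['cy'])/c['fy'],-1]); return P[:3,3],P[:3,:3]@(d/np.linalg.norm(d))
def proj(c,p):
    P=c['pose']; q=P[:3,:3].T@(np.asarray(p)-P[:3,3]); return np.array([c['cx']-c['fx']*q[0]/q[2], c['cy']+c['fy']*q[1]/q[2]])
def plane(c,u,v,p0,n):
    o,d=ray(c,u,v); return o+d*(np.dot(np.subtract(p0,o),n)/np.dot(d,n))
def tri(rs):
    A=np.zeros((3,3));b=np.zeros(3)
    for o,d in rs:
        M=np.eye(3)-np.outer(d,d);A+=M;b+=M@o
    x=np.linalg.solve(A,b); return x,[round(float(np.linalg.norm((np.eye(3)-np.outer(d,d))@(x-o))),1) for o,d in rs]
def blobs(im,lo,hi,amin):
    m=cv2.inRange(cv2.cvtColor(im,cv2.COLOR_RGB2HSV),np.array(lo),np.array(hi))
    n,l,st,ce=cv2.connectedComponentsWithStats(m)
    return [(st[i].tolist(),np.round(ce[i],1).tolist()) for i in range(1,n) if st[i][4]>=amin],m
E
python3 - <<'E'
from h import *
S=cv2.imread('pics/scene0.png')[:,:,::-1];D=cv2.imread('pics/side0.png')[:,:,::-1]
for n,im in(('scene',S),('side',D)):
    print(n,'tcp',proj(cam(n),[214,613,230]))
    hsv=cv2.cvtColor(im,cv2.COLOR_RGB2HSV)
    for p in ([(277,187),(314,203),(352,220),(300,215),(330,185)] if n=='scene' else [(231,230),(268,207),(293,188),(260,255),(330,262)]): print(p,hsv[p[1],p[0]])
    b,m=blobs(im,(105,150,60),(130,255,255),500)
    cs,_=cv2.findContours(m,cv2.RETR_EXTERNAL,cv2.CHAIN_APPROX_NONE); k=max(cs,key=cv2.contourArea)
    print(cv2.approxPolyDP(cv2.convexHull(k),6,True)[:,0].tolist())
big=[cv2.resize(S[160:300,200:420],None,fx=3.5,fy=3.5,interpolation=2),cv2.resize(D[140:340,170:390],None,fx=3,fy=3,interpolation=2)]
cv2.imwrite('pics/c1.png',big[1][:,:,::-1]);cv2.imwrite('pics/c0.png',big[0][:,:,::-1])
E
```

```text
scene tcp [551.06112427 108.57411223]
(277, 187) [ 22 186 144]
(314, 203) [ 21 199 127]
(352, 220) [ 22 190 145]
(300, 215) [ 18  74 111]
(330, 185) [ 19 156 162]
[[146, 135], [208, 142], [179, 225], [104, 209]]
side tcp [547.39308428 588.37299739]
(231, 230) [ 20 178 166]
(268, 207) [ 20 176 220]
(293, 188) [ 21 181 224]
(260, 255) [  3  13 190]
(330, 262) [ 18 137 230]
[[308, 182], [316, 160], [409, 167], [408, 196]]
```

View pics/c1.png

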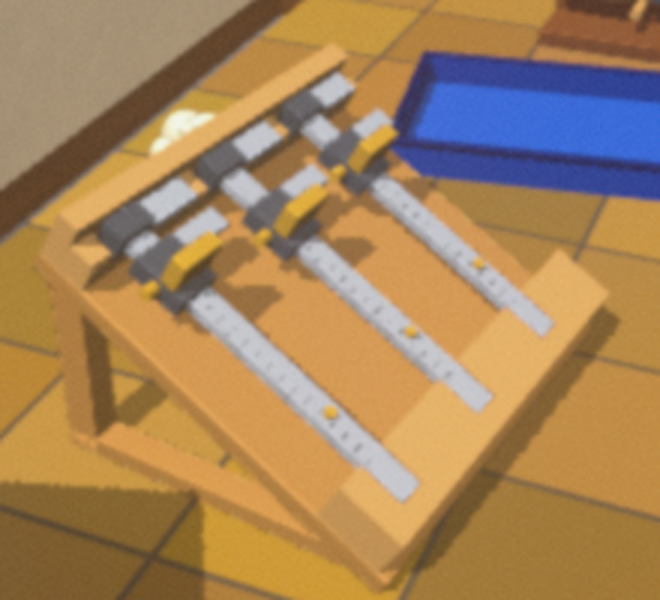

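View pics/c0.png

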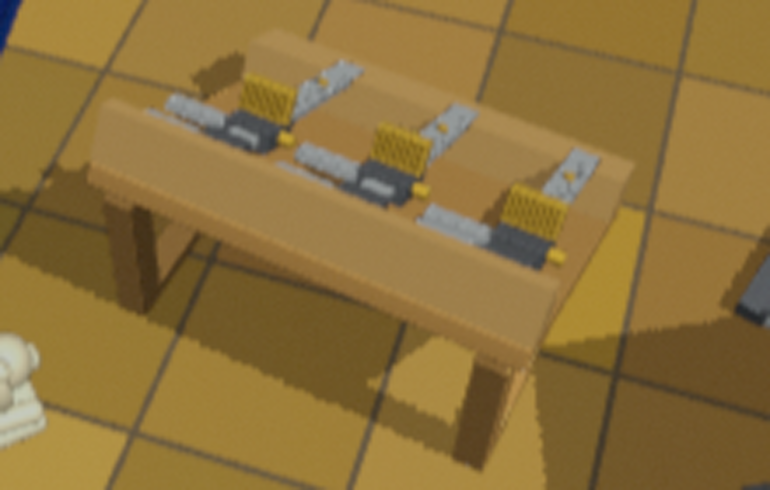

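Zoomed crops: the three bars and the beams' lower ends are clear in both views. Next I triangulate them.

Run:
```python
from h import *
a,b=cam('scene'),cam('side')
o0=np.array([200,160]);o1=np.array([170,140])
pts={'barL':((533,212),(193,262)),'barM':((400,150),(301,214)),'barR':((267,100),(373,155)),
'footL':((585,157),(405,483)),'footM':((463,112),(478,398)),'footR':((348,68),(537,325))}
X={}
for k,(p,q) in pts.items():
    X[k],e=tri([ray(a,*(o0+np.array(p)/3.5)),ray(b,*(o1+np.array(q)/3))]); print(k,X[k].round(1),e)
for k in'LMR':
    d=X['bar'+k]-X['foot'+k]; print(k,np.linalg.norm(d).round(1),np.degrees(np.arctan2(d[1],d[0])).round(1),np.degrees(np.arcsin(d[2]/np.linalg.norm(d))).round(1))
d=X['footL']-X['footR'];print(np.linalg.norm(d),np.degrees(np.arctan2(-d[0],d[1])),d)
d=X['barL']-X['barR'];print(np.linalg.norm(d),np.degrees(np.arctan2(-d[0],d[1])))
for u in [(146,135),(208,142),(179,225),(104,209)]: print('dish',plane(a,*u,[0,0,30],[0,0,1]).round(1))
for u in [(316,160),(409,167)]: print('dish side',plane(b,*u,[0,0,30],[0,0,1]).round(1))
for n,u in [('lion',(188,290)),('sq',(425,236)),('sqbl',(437,257))]: print(n,plane(a,*u,[0,0,8],[0,0,1]).round(0))
```

```text
barL [654.8 220.7 160.4] [0.2, 0.2]
barM [626.3 129.5 151. ] [0.4, 0.4]
barR [613.8  34.9 151.1] [1.2, 1.2]
footL [511.5 244.   57.8] [1.3, 1.3]
footM [497.  149.8  56.3] [0.4, 0.4]
footR [483.7  56.2  56.8] [1.3, 1.3]
L 177.7 -9.2 35.2
M 161.5 -8.9 35.9
R 162.1 -9.3 35.6
189.83801429938447 -8.434014244552827 [ 27.8431653  187.78208375   1.05775409]
190.4649447537994 -12.449652655196493
dish [ 429.7 -458.1   30. ]
dish [ 397.8 -260.6   30. ]
dish [ 707.9 -196.5   30. ]
dish [ 724.6 -409.4   30. ]
dish side [ 715.  -399.6   30. ]
dish side [ 442.1 -457.4   30. ]
lion [ 856. -100.    8.]
sq [524. 404.   8.]
sqbl [579. 438.   8.]
```

```bash
cat >> h.py <<'E'
def frame(psi):
    c,s=np.cos(psi),np.sin(psi); k=np.cos(np.pi/6)
    return np.array([k*c,k*s,.5]),np.array([-s,c,0]),np.array([-.5*c,-.5*s,k])
def inc(p,Rt,s=None):
    s=s or ctrl.read_state(); R0=R.from_euler('xyz',s['tool_rot'])
    d=R0.inv().apply(np.asarray(p)-s['eef_pos'])/10; w=np.degrees((R0.inv()*R.from_matrix(Rt)).as_rotvec())
    return d.round(2).tolist()+w.round(1).tolist()
def toolR(u,y,n): return np.c_[y,u,-n]
E
python3 - <<'E'
from h import *
u,y,n=frame(np.radians(-9))
feet=np.array([[511.5,244,57.8],[497,149.8,56.3],[483.7,56.2,56.8]])
mid=(feet+120*u-3.5*n-np.outer([95,0,-95],y)).mean(0)
bars=np.array([[654.8,220.7,160.4],[626.3,129.5,151],[613.8,34.9,151.1]])
print('beam mid M',mid.round(1)); 
for i,b in enumerate(bars): print((b-mid)@np.c_[u,y,n])
barM=mid+40*u+20*n; print(barM)
print(inc(mid+45*u+190*n,toolR(u,y,n)))
E
```

```text
beam mid M [601.8 133.5 113.9]
[56.77266459 94.45235048 20.8747802 ]
[40.0502449  -0.08320844 19.67528865]
[ 42.22425545 -95.47395627  18.53559312]
[626.10968223 129.61438902 151.25608583]
[-46.88, -33.48, -6.99, -25.0, -20.8, 77.8]
```

Call:
move_arm:
  increments:
    - [-46.9,-33.5,-7,-25,-20.8,77.8]
    - [-46.9,-33.5,-7,-25,-20.8,77.8]
    - [-46.9,-33.5,-7,-25,-20.8,77.8]
    - [-46.9,-33.5,-7,-25,-20.8,77.8]
    - [-46.9,-33.5,-7,-25,-20.8,77.8]
    - [-46.9,-33.5,-7,-25,-20.8,77.8]
    - [-46.9,-33.5,-7,-25,-20.8,77.8]
    - [-46.9,-33.5,-7,-25,-20.8,77.8]
    - [-46.9,-33.5,-7,-25,-20.8,77.8]
    - [-46.9,-33.5,-7,-25,-20.8,77.8]
    - [-46.9,-33.5,-7,-25,-20.8,77.8]
    - [-46.9,-33.5,-7,-25,-20.8,77.8]
    - [-46.9,-33.5,-7,-25,-20.8,77.8]
    - [-46.9,-33.5,-7,-25,-20.8,77.8]
    - [-46.9,-33.5,-7,-25,-20.8,77.8]
    - [-46.9,-33.5,-7,-25,-20.8,77.8]
  grip: -0.1

```text
clock: 1.75
eef_pos: [546.0, 144.0, 300.8]
tool_rot: [2.619, -0.001, 1.416]
force: [-0.3, -0.1, 0.0]
width: 38.5
```

Run:
```python
from h import *
s=ctrl.read_state(); print(s['clock'],s['eef_pos'],s['tool_rot'],s['width'],s['force'],s['qpos'].round(2))
im=eyes.get_image('wrist'); cv2.imwrite('pics/w1.png',im[:,:,::-1])
u,y,n=frame(np.radians(-9));m=np.array([601.8,133.5,113.9]);c=cam('wrist',s)
for a in (95,0,-95):
  print([proj(c,m+a*y+k*u+h*n).round(0).tolist() for k,h in((-120,3.5),(120,3.5),(40,32))])
b,_=blobs(im,(18,140,90),(28,255,255),150); print(b)
```

```text
1.75 [545.98431391 143.99909806 300.84750802] [ 2.61868438e+00 -6.43916222e-04  1.41597456e+00] 38.51279738446164 [-0.33685512 -0.11908653  0.04444747] [-1.05  0.32  0.72  2.12  0.19  0.33 -0.72]
[[92.0, 95.0], [354.0, 95.0], [266.0, 92.0]]
[[106.0, 196.0], [347.0, 196.0], [266.0, 203.0]]
[[118.0, 283.0], [342.0, 283.0], [267.0, 296.0]]
[([62, 35, 143, 27, 2665], [142.3, 48.8]), ([281, 64, 19, 53, 722], [289.1, 90.9]), ([362, 125, 23, 87, 1484], [374.5, 169.9]), ([263, 170, 18, 54, 636], [270.1, 198.3]), ([358, 208, 29, 70, 1498], [373.3, 242.4]), ([267, 272, 13, 42, 509], [273.2, 293.2]), ([373, 278, 15, 42, 262], [382.2, 301.9]), ([261, 328, 69, 47, 2098], [296.9, 350.7]), ([215, 344, 47, 34, 881], [240.8, 363.1])]
```

View pics/w1.png

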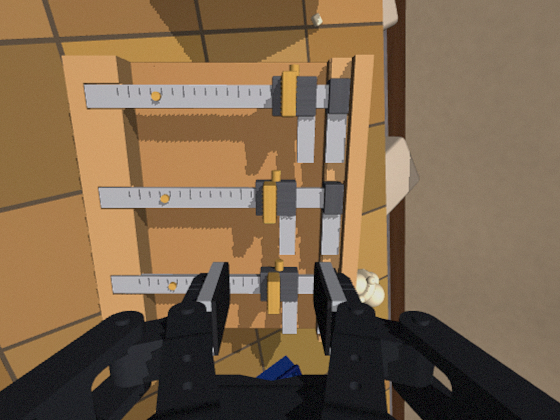

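The wrist view shows the three calipers with their bars at about columns 290, 270 and 274 (rows 93, 201, 294); the pose model fits to about 4 mm. Next: grasp targets.

Run:
```python
from h import *
s=ctrl.read_state();u,y,n=frame(np.radians(-9));m=np.array([601.8,133.5,113.9]);c=cam('wrist',s);B=np.c_[u,y,n]
for p in((290.5,96),(270,202),(274,294)):
  print('bar',((plane(c,*p,m+32*n,n)-m)@B).round(1))
for p in((86,96),(100,197.5),(112,284.5),(350,96),(343,197.5)): print('end',((plane(c,*p,m+3.5*n,n)-m)@B).round(1))
print('tool',((s['eef_pos']-m)@B).round(1), np.degrees(R.from_euler('xyz',s['tool_rot']).as_matrix().T@toolR(u,y,n)-np.eye(3)).round(1))
```

```text
bar [60.5 92.2 32. ]
bar [43.3  0.9 32. ]
bar [ 47.3 -92.6  32. ]
end [-125.8   93.9    3.5]
end [-126.2   -1.5    3.5]
end [-126.6  -97.1    3.5]
end [116.7  94.1   3.5]
end [115.9  -1.2   3.5]
tool [ 44.4   1.6 190.3] [[-0.  -0.1 -0.1]
 [ 0.1 -0.   0. ]
 [ 0.1 -0.  -0. ]]
```

Call:
move_arm:
  increments:
    - [9.2,1.6,8,0,0,0]
    - [9.2,1.6,8,0,0,0]
    - [9.2,1.6,12,0,0,0]
    - [9.2,1.6,14,0,0,0]
    - [9.2,1.6,16,0,0,0]
    - [9.2,1.6,17,0,0,0]
    - [9.2,1.6,17.7,0,0,0]
    - [9.2,1.6,17.7,0,0,0]

```text
clock: 2.6
eef_pos: [661.7, 217.3, 153.7]
tool_rot: [2.621, 0.001, 1.415]
force: [-0.6, -0.5, 0.9]
width: 38.6
```

Call:
move_arm:
  increments:
    - [0,0,0,0,0,0]
    - [0,0,0,0,0,0]
    - [0,0,0,0,0,0]
    - [0,0,0,0,0,0]
    - [0,0,0,0,0,0]
  grip: -1

```text
clock: 3.1
eef_pos: [661.7, 218.0, 156.6]
tool_rot: [2.618, -0.001, 1.414]
force: [-5.1, 0.7, 4.5]
width: 10.9
```

```bash
cat >> h.py <<'E'
def st():
    s=ctrl.read_state();u,y,n=frame(np.radians(-9));B=np.c_[u,y,n]
    print(round(float(s['clock']),2),'u,y,n rel beam mid M',((s['eef_pos']-np.array([597.5,134.2,111.4]))@B).round(1),'F(u,y,n)',(s['force']@B).round(1),'w',round(float(s['width']),1))
E
python3 - <<'E'
from h import *
st(); im=eyes.get_image('wrist'); cv2.imwrite('pics/w2.png',im[:,:,::-1])
E
```

```text
3.1 u,y,n rel beam mid M [66.1 92.8 14. ] F(u,y,n) [-2.2 -0.1  6.5] w 10.9
```

View pics/w2.png

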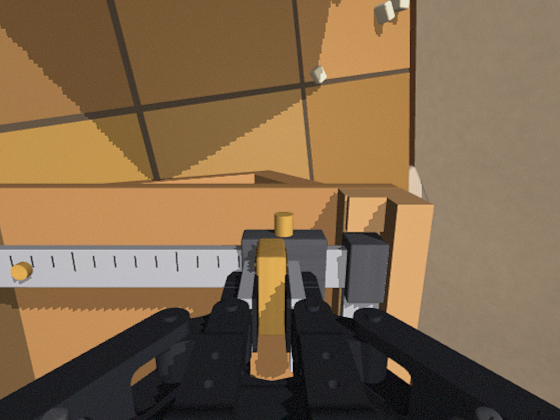

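Bar A-left is gripped (width 10.9 mm) with the jaws about 10 mm open. I run it down, slowly from about 45 mm on.

Call:
move_arm:
  increments:
    - [0,-0.4,-0.1,0,0,0]
    - [0,-1,-0.1,0,0,0]
    - [0,-1.6,-0.1,0,0,0]
    - [0,-2.2,-0.1,0,0,0]
    - [0,-2.8,-0.1,0,0,0]
    - [0,-3.2,-0.1,0,0,0]
    - [0,-3.6,-0.1,0,0,0]
    - [0,-3.6,-0.1,0,0,0]

```text
clock: 3.95
eef_pos: [631.5, 222.4, 139.2]
tool_rot: [2.617, -0.001, 1.413]
force: [1.7, -0.2, -2.4]
width: 10.4
```

```bash
python3 -c "
from h import *;st()"
```

```text
3.95 u,y,n rel beam mid M [31.  92.5 14.2] F(u,y,n) [ 0.3  0.1 -2.9] w 10.4
```

Call:
move_arm:
  increments:
    - [0,-0.3,0,0,0,0]
    - [0,-0.6,0,0,0,0]
    - [0,-0.9,0,0,0,0]
    - [0,-0.9,0,0,0,0]

```text
clock: 4.35
eef_pos: [622.8, 223.8, 134.1]
tool_rot: [2.619, -0.001, 1.414]
force: [2.0, 1.0, -2.3]
width: 10.3
```

Call:
move_arm:
  increments:
    - [0,-0.2,0,0,0,0]
    - [0,-0.4,0,0,0,0]
    - [0,-0.5,0,0,0,0]
    - [0,-0.5,0,0,0,0]

```text
clock: 4.75
eef_pos: [618.8, 224.3, 131.8]
tool_rot: [2.618, -0.001, 1.413]
force: [2.3, 0.2, -2.1]
width: 10.7
```

Call:
move_arm:
  increments:
    - [0,-0.2,0,0,0,0]
    - [0,-0.4,0,0,0,0]
    - [0,-0.5,0,0,0,0]
    - [0,-0.5,0,0,0,0]

```text
clock: 5.15
eef_pos: [614.4, 225.0, 129.2]
tool_rot: [2.618, -0.001, 1.413]
force: [1.5, 0.8, -1.9]
width: 10.9
```

Call:
move_arm:
  increments:
    - [0,-0.2,0,0,0,0]
    - [0,-0.4,0,0,0,0]
    - [0,-0.5,0,0,0,0]
    - [0,-0.5,0,0,0,0]

```text
clock: 5.55
eef_pos: [610.2, 225.7, 126.8]
tool_rot: [2.618, -0.001, 1.413]
force: [0.8, 1.1, -2.1]
width: 10.6
```

Call:
move_arm:
  increments:
    - [0,-0.2,0,0,0,0]
    - [0,-0.4,0,0,0,0]
    - [0,-0.5,0,0,0,0]
    - [0,-0.5,0,0,0,0]

```text
clock: 5.95
eef_pos: [605.9, 226.3, 124.2]
tool_rot: [2.618, -0.001, 1.413]
force: [2.4, 0.4, -1.5]
width: 10.6
```

Call:
move_arm:
  increments:
    - [0,-0.2,0,0,0,0]
    - [0,-0.4,0,0,0,0]
    - [0,-0.4,0,0,0,0]

```text
clock: 6.25
eef_pos: [602.3, 226.9, 122.2]
tool_rot: [2.618, -0.001, 1.413]
force: [2.2, 0.0, -2.9]
width: 10.3
```

```bash
python3 -c "
from h import *;st()"
```

```text
6.25 u,y,n rel beam mid M [-3.  92.3 14.2] F(u,y,n) [ 0.4  0.4 -3.6] w 10.3
```

Past 75 mm and still free, so the left one is sound. On to the end stop.

Call:
move_arm:
  increments:
    - [0,-0.5,0,0,0,0]
    - [0,-1,0,0,0,0]
    - [0,-1.5,0,0,0,0]
    - [0,-2,0,0,0,0]
    - [0,-2.4,0,0,0,0]
    - [0,-2.7,0,0,0,0]
    - [0,-2.7,0,0,0,0]

```text
clock: 6.95
eef_pos: [579.0, 230.5, 108.6]
tool_rot: [2.619, -0.001, 1.413]
force: [1.4, 0.3, -1.6]
width: 10.9
```

Call:
move_arm:
  increments:
    - [0,-0.1,0,0,0,0]
    - [0,-0.2,0,0,0,0]
    - [0,-0.3,0,0,0,0]
    - [0,-0.3,0,0,0,0]

```text
clock: 7.35
eef_pos: [577.1, 230.8, 107.4]
tool_rot: [2.618, -0.001, 1.413]
force: [1.8, 1.0, -1.7]
width: 10.7
```

```bash
python3 -c "
from h import *;st()"
```

```text
7.35 u,y,n rel beam mid M [-32.5  92.2  14.2] F(u,y,n) [ 0.6  1.2 -2.2] w 10.7
```

Call:
move_arm:
  increments:
    - [0,-0.1,0,0,0,0]
    - [0,-0.2,0,0,0,0]
    - [0,-0.3,0,0,0,0]
    - [0,-0.3,0,0,0,0]

```text
clock: 7.75
eef_pos: [574.5, 231.3, 106.0]
tool_rot: [2.618, -0.001, 1.413]
force: [2.2, 0.2, -0.0]
width: 10.7
```

```bash
python3 -c "
from h import *;st()"
```

```text
7.75 u,y,n rel beam mid M [-35.5  92.3  14.2] F(u,y,n) [ 1.8  0.6 -1.1] w 10.7
```

Call:
move_arm:
  increments:
    - [0,-0.1,0,0,0,0]
    - [0,-0.2,0,0,0,0]
    - [0,-0.2,0,0,0,0]

```text
clock: 8.05
eef_pos: [574.4, 231.2, 105.9]
tool_rot: [2.615, -0.001, 1.412]
force: [5.0, 0.2, 0.5]
width: 10.9
```

```bash
python3 -c "
from h import *;st()"
```

```text
8.05 u,y,n rel beam mid M [-35.6  92.2  14.3] F(u,y,n) [ 4.5  1.  -2. ] w 10.9
```

End stop felt (held at -35.6 with the command 2 mm beyond). Now shut it.

Call:
move_arm:
  increments:
    - [0,0.5,0,0,0,0]
    - [0,1.5,0,0,0,0]
    - [0,3,0,0,0,0]
    - [0,4.5,0,0,0,0]
    - [0,6,0,0,0,0]
    - [0,7.5,0,0,0,0]
    - [0,9,0,0,0,0]
    - [0,10,0,0,0,0]
    - [0,10.6,0,0,0,0]
    - [0,10.8,0,0,0,0]
    - [0,10.8,0,0,0,0]

```text
clock: 9.15
eef_pos: [664.1, 217.1, 158.2]
tool_rot: [2.62, -0.001, 1.414]
force: [-1.1, 1.9, -0.7]
width: 10.5
```

Call:
move_arm:
  increments:
    - [0,0.2,0,0,0,0]
    - [0,0.3,0,0,0,0]
    - [0,0.4,0,0,0,0]
    - [0,0.4,0,0,0,0]

```text
clock: 9.55
eef_pos: [668.5, 216.4, 160.8]
tool_rot: [2.618, -0.001, 1.413]
force: [-1.1, 0.6, -2.5]
width: 10.5
```

```bash
python3 -c "
from h import *;st()"
```

```text
9.55 u,y,n rel beam mid M [74.3 92.3 14.1] F(u,y,n) [-2.3  0.4 -1.5] w 10.5
```

Call:
move_arm:
  increments:
    - [0,0.2,0,0,0,0]
    - [0,0.3,0,0,0,0]
    - [0,0.4,0,0,0,0]
    - [0,0.4,0,0,0,0]

```text
clock: 9.95
eef_pos: [671.7, 215.8, 162.7]
tool_rot: [2.619, -0.001, 1.413]
force: [-1.9, 1.4, -2.7]
width: 10.5
```

```bash
python3 -c "
from h import *;st()"
```

```text
9.95 u,y,n rel beam mid M [78.1 92.2 14.1] F(u,y,n) [-3.2  1.1 -1.3] w 10.5
```

Call:
move_arm:
  increments:
    - [0,0.1,0,0,0,0]
    - [0,0.2,0,0,0,0]
    - [0,0.2,0,0,0,0]

```text
clock: 10.25
eef_pos: [671.8, 215.8, 162.7]
tool_rot: [2.621, -0.0, 1.414]
force: [-6.5, 1.6, -3.0]
width: 10.7
```

```bash
python3 -c "
from h import *;st()
im=eyes.get_image('wrist'); cv2.imwrite('pics/w3.png',im[:,:,::-1])"
```

```text
10.25 u,y,n rel beam mid M [78.1 92.2 14.1] F(u,y,n) [-7.3  0.6  0.7] w 10.7
```

View pics/w3.png

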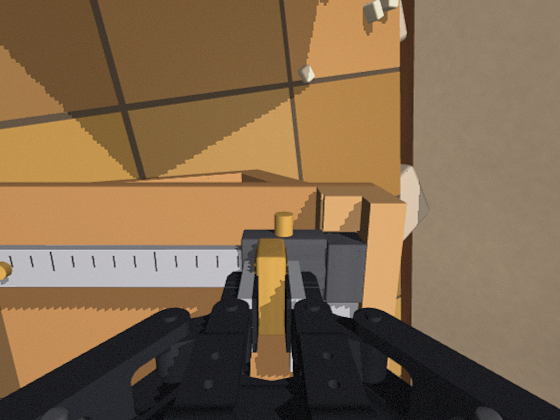

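Left caliper shut: the jaws touch and the head stands against the top stop. Release, lift, go to the middle one.

Call:
move_arm:
  increments:
    - [0,-0.2,0,0,0,0]
    - [0,-0.2,0,0,0,0]
    - [0,-0.2,0,0,0,0]
    - [0,-0.2,-0.5,0,0,0]
    - [0,-0.2,-2.5,0,0,0]
    - [0,-0.2,-5.5,0,0,0]
    - [-3,-1,-6,0,0,0]
    - [-7,-2.4,-6,0,0,0]
    - [-9.3,-3.2,-5.5,0,0,0]
    - [-9.3,-3.2,-3,0,0,0]
    - [-9.3,-3.2,-1.2,0,0,0]
    - [-9.3,-3.2,-0.1,0,0,0]
    - [-9.3,-3.2,-0.1,0,0,0]
    - [-9.3,-3.2,-0.1,0,0,0]
  grip: -0.25

```text
clock: 11.7
eef_pos: [631.5, 128.0, 149.3]
tool_rot: [2.617, -0.001, 1.413]
force: [0.4, -0.9, -0.1]
width: 31.9
```

```bash
python3 -c "
from h import *;st()
im=eyes.get_image('scene'); cv2.imwrite('pics/s3.png',im[:,:,::-1])"
```

```text
11.7 u,y,n rel beam mid M [48.9 -0.8 15.5] F(u,y,n) [ 0.4 -0.8 -0.3] w 31.9
```

Call:
move_arm:
  increments:
    - [0,0,0,0,0,0]
    - [0,0,0,0,0,0]
    - [0,0,0,0,0,0]
    - [0,0,0,0,0,0]
    - [0,0,0,0,0,0]
  grip: -1

```text
clock: 12.25
eef_pos: [631.2, 128.4, 149.7]
tool_rot: [2.617, -0.002, 1.414]
force: [-4.3, 1.3, 6.5]
width: 10.2
```

```bash
python3 -c "
from h import *;st()"
```

```text
12.25 u,y,n rel beam mid M [48.7 -0.4 16.1] F(u,y,n) [-0.6  0.6  7.9] w 10.2
```

Call:
move_arm:
  increments:
    - [0,-0.4,-0.2,0,0,0]
    - [0,-0.9,-0.2,0,0,0]
    - [0,-1.4,-0.2,0,0,0]
    - [0,-1.8,-0.2,0,0,0]
    - [0,-2.1,-0.2,0,0,0]
    - [0,-2.1,-0.2,0,0,0]

```text
clock: 12.85
eef_pos: [612.2, 131.1, 139.8]
tool_rot: [2.618, -0.001, 1.413]
force: [2.5, -0.8, -3.3]
width: 10.7
```

```bash
python3 -c "
from h import *;st()"
```

```text
12.85 u,y,n rel beam mid M [27.2 -0.8 17.1] F(u,y,n) [ 0.6 -0.4 -4.2] w 10.7
```

Call:
move_arm:
  increments:
    - [0,-0.2,0,0,0,0]
    - [0,-0.4,0,0,0,0]
    - [0,-0.5,0,0,0,0]
    - [0,-0.5,0,0,0,0]

```text
clock: 13.25
eef_pos: [607.9, 131.7, 137.3]
tool_rot: [2.618, -0.001, 1.413]
force: [2.6, -0.0, -3.1]
width: 10.3
```

```bash
python3 -c "
from h import *;st()"
```

```text
13.25 u,y,n rel beam mid M [22.2 -0.8 17.1] F(u,y,n) [ 0.7  0.4 -4. ] w 10.3
```

Call:
move_arm:
  increments:
    - [0,-0.2,0,0,0,0]
    - [0,-0.4,0,0,0,0]
    - [0,-0.6,0,0,0,0]
    - [0,-0.6,0,0,0,0]

```text
clock: 13.65
eef_pos: [602.4, 132.6, 134.1]
tool_rot: [2.619, -0.001, 1.413]
force: [3.0, 0.7, -2.5]
width: 10.8
```

Call:
move_arm:
  increments:
    - [0,-0.2,0,0,0,0]
    - [0,-0.4,0,0,0,0]
    - [0,-0.6,0,0,0,0]
    - [0,-0.6,0,0,0,0]

```text
clock: 14.05
eef_pos: [597.3, 133.4, 131.2]
tool_rot: [2.619, -0.001, 1.413]
force: [2.4, -0.4, -2.7]
width: 10.5
```

Call:
move_arm:
  increments:
    - [0,-0.2,0,0,0,0]
    - [0,-0.4,0,0,0,0]
    - [0,-0.6,0,0,0,0]
    - [0,-0.6,0,0,0,0]

```text
clock: 14.45
eef_pos: [592.2, 134.3, 128.2]
tool_rot: [2.619, -0.001, 1.413]
force: [3.4, 0.1, -2.9]
width: 10.5
```

Call:
move_arm:
  increments:
    - [0,-0.2,0,0,0,0]
    - [0,-0.4,0,0,0,0]
    - [0,-0.6,0,0,0,0]
    - [0,-0.6,0,0,0,0]

```text
clock: 14.85
eef_pos: [587.1, 135.1, 125.2]
tool_rot: [2.619, -0.001, 1.413]
force: [1.2, 0.7, -2.4]
width: 10.5
```

```bash
python3 -c "
from h import *;st()"
```

```text
14.85 u,y,n rel beam mid M [-2.2 -0.7 17.1] F(u,y,n) [-0.2  0.9 -2.6] w 10.5
```

The middle one is sound too. On to its end stop.

Call:
move_arm:
  increments:
    - [0,-0.5,0,0,0,0]
    - [0,-1,0,0,0,0]
    - [0,-1.5,0,0,0,0]
    - [0,-2,0,0,0,0]
    - [0,-2.5,0,0,0,0]
    - [0,-2.9,0,0,0,0]
    - [0,-3.1,0,0,0,0]
    - [0,-3.3,0,0,0,0]
    - [0,-3.3,0,0,0,0]

```text
clock: 15.75
eef_pos: [558.9, 139.6, 108.7]
tool_rot: [2.619, -0.001, 1.413]
force: [1.9, -0.9, -3.4]
width: 10.6
```

Call:
move_arm:
  increments:
    - [0,-0.1,0,0,0,0]
    - [0,-0.2,0,0,0,0]
    - [0,-0.3,0,0,0,0]
    - [0,-0.3,0,0,0,0]

```text
clock: 16.15
eef_pos: [558.4, 139.6, 108.5]
tool_rot: [2.614, -0.001, 1.412]
force: [5.7, -0.3, 0.6]
width: 10.6
```

```bash
python3 -c "
from h import *;st()"
```

```text
16.15 u,y,n rel beam mid M [-35.7  -0.7  17.2] F(u,y,n) [ 5.2  0.6 -2.3] w 10.6
```

Call:
move_arm:
  increments:
    - [0,0.5,0,0,0,0]
    - [0,1.5,0,0,0,0]
    - [0,3,0,0,0,0]
    - [0,4.5,0,0,0,0]
    - [0,6,0,0,0,0]
    - [0,7.5,0,0,0,0]
    - [0,9,0,0,0,0]
    - [0,10.2,0,0,0,0]
    - [0,10.9,0,0,0,0]
    - [0,11.2,0,0,0,0]
    - [0,11.2,0,0,0,0]

```text
clock: 17.25
eef_pos: [651.7, 124.9, 162.8]
tool_rot: [2.62, -0.001, 1.413]
force: [-0.1, -0.3, -3.8]
width: 10.8
```

Call:
move_arm:
  increments:
    - [0,0.2,0,0,0,0]
    - [0,0.3,0,0,0,0]
    - [0,0.4,0,0,0,0]
    - [0,0.5,0,0,0,0]
    - [0,0.5,0,0,0,0]

```text
clock: 17.75
eef_pos: [655.7, 124.2, 165.3]
tool_rot: [2.62, -0.001, 1.413]
force: [-4.2, 0.7, -5.0]
width: 10.4
```

```bash
python3 -c "
from h import *;st()"
```

```text
17.75 u,y,n rel beam mid M [78.1 -0.8 17.1] F(u,y,n) [-6.2  0.  -2.2] w 10.4
```

Call:
move_arm:
  increments:
    - [0,-0.1,0,0,0,0]
    - [0,-0.1,0,0,0,0]
    - [0,-0.1,0,0,0,0]
    - [0,-0.1,-0.5,0,0,0]
    - [0,-0.1,-2.5,0,0,0]
    - [0,-0.1,-5.5,0,0,0]
    - [-3,-1,-6,0,0,0]
    - [-7,-2,-6,0,0,0]
    - [-9.3,-2.7,-5.5,0,0,0]
    - [-9.3,-2.7,-3,0,0,0]
    - [-9.3,-2.7,-1.2,0,0,0]
    - [-9.3,-2.7,0.1,0,0,0]
    - [-9.3,-2.7,0.1,0,0,0]
    - [-9.3,-2.7,0.1,0,0,0]
  grip: -0.25

```text
clock: 19.15
eef_pos: [619.7, 35.6, 151.9]
tool_rot: [2.618, -0.001, 1.413]
force: [0.5, 0.1, 0.6]
width: 31.7
```

Call:
move_arm:
  increments:
    - [0,0,0,0,0,0]
    - [0,0,0,0,0,0]
    - [0,0,0,0,0,0]
    - [0,0,0,0,0,0]
    - [0,0,0,0,0,0]
  grip: -1

```text
clock: 19.65
eef_pos: [619.5, 36.0, 152.5]
tool_rot: [2.617, -0.001, 1.414]
force: [-4.4, 0.2, 6.6]
width: 10.7
```

```bash
python3 -c "
from h import *;st()
im=eyes.get_image('wrist'); cv2.imwrite('pics/w4.png',im[:,:,::-1])"
```

```text
19.65 u,y,n rel beam mid M [ 52.7 -93.5  17.1] F(u,y,n) [-0.5 -0.5  7.9] w 10.7
```

View pics/w4.png

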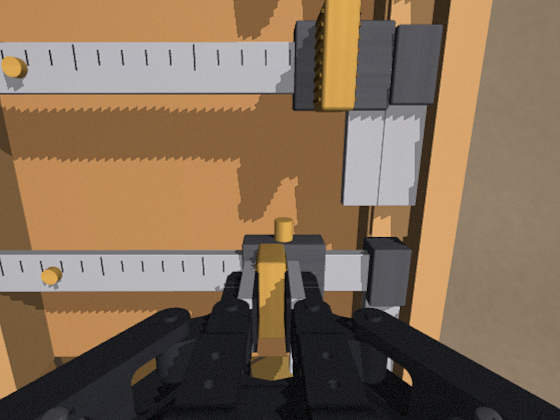

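The wrist view shows the middle jaws meeting (column 385, row 155) and the right bar held, about 24 mm open. Now the right one, slowly.

Call:
move_arm:
  increments:
    - [0,-0.4,-0.2,0,0,0]
    - [0,-0.9,-0.2,0,0,0]
    - [0,-1.4,-0.2,0,0,0]
    - [0,-1.8,-0.2,0,0,0]
    - [0,-2.1,-0.2,0,0,0]
    - [0,-2.3,-0.2,0,0,0]
    - [0,-2.3,-0.2,0,0,0]

```text
clock: 20.4
eef_pos: [598.4, 39.1, 141.2]
tool_rot: [2.619, -0.001, 1.413]
force: [1.0, -0.9, -2.6]
width: 10.5
```

Call:
move_arm:
  increments:
    - [0,-0.2,0,0,0,0]
    - [0,-0.4,0,0,0,0]
    - [0,-0.5,0,0,0,0]
    - [0,-0.5,0,0,0,0]

```text
clock: 20.8
eef_pos: [594.5, 39.7, 139.1]
tool_rot: [2.618, -0.001, 1.413]
force: [1.6, -0.1, -0.6]
width: 10.2
```

```bash
python3 -c "
from h import *;st()"
```

```text
20.8 u,y,n rel beam mid M [ 24.1 -93.8  18.1] F(u,y,n) [ 1.1  0.2 -1.4] w 10.2
```

Call:
move_arm:
  increments:
    - [0,-0.2,0,0,0,0]
    - [0,-0.4,0,0,0,0]
    - [0,-0.5,0,0,0,0]
    - [0,-0.5,0,0,0,0]

```text
clock: 21.2
eef_pos: [590.1, 40.4, 136.5]
tool_rot: [2.619, -0.001, 1.413]
force: [2.5, 0.3, -2.9]
width: 10.4
```

```bash
python3 -c "
from h import *;st()"
```

```text
21.2 u,y,n rel beam mid M [ 18.9 -93.8  18.1] F(u,y,n) [ 0.6  0.7 -3.7] w 10.4
```

Call:
move_arm:
  increments:
    - [0,-0.2,0,0,0,0]
    - [0,-0.4,0,0,0,0]
    - [0,-0.5,0,0,0,0]
    - [0,-0.5,0,0,0,0]

```text
clock: 21.6
eef_pos: [585.8, 41.1, 134.0]
tool_rot: [2.619, -0.001, 1.413]
force: [3.0, -0.1, -3.1]
width: 10.1
```

```bash
python3 -c "
from h import *;st()"
```

```text
21.6 u,y,n rel beam mid M [ 13.9 -93.8  18.1] F(u,y,n) [ 1.1  0.4 -4.2] w 10.1
```

Call:
move_arm:
  increments:
    - [0,-0.2,0,0,0,0]
    - [0,-0.4,0,0,0,0]
    - [0,-0.4,0,0,0,0]

```text
clock: 21.9
eef_pos: [584.3, 41.3, 133.3]
tool_rot: [2.614, -0.001, 1.413]
force: [5.6, -1.4, 0.5]
width: 10.5
```

```bash
python3 -c "
from h import *;st()"
```

```text
21.9 u,y,n rel beam mid M [ 12.3 -93.8  18.2] F(u,y,n) [ 5.2 -0.5 -2.4] w 10.5
```

It stops dead at about 62 mm: the right one is the binder. I ease off and lift it square off the board.

Call:
move_arm:
  increments:
    - [0,0,0,0,0,0]
    - [0,0.3,0,0,0,0]
    - [0,0.3,-0.3,0,0,0]
    - [0,0.3,-0.8,0,0,0]
    - [0,0.3,-1.5,0,0,0]
    - [0,0.3,-2.3,0,0,0]
    - [0,0.3,-3.2,0,0,0]
    - [0,0.3,-4.5,0,0,0]
    - [0,0.3,-6,0,0,0]
    - [0,0.3,-7.5,0,0,0]
    - [0,0.3,-9,0,0,0]
    - [0,0.3,-10,0,0,0]
    - [0,0.3,-10,0,0,0]

```text
clock: 23.2
eef_pos: [535.3, 49.5, 221.9]
tool_rot: [2.616, -0.002, 1.414]
force: [0.3, 0.8, -2.6]
width: 10.5
```

Run:
```python
from h import *
st(); s=ctrl.read_state(); print(s['force'],s['qpos'].round(2))
im=eyes.get_image('side'); cv2.imwrite('pics/d5.png',im[:,:,::-1])
t=np.radians(10.3);X=np.array([np.cos(t),np.sin(t),0]);Y=np.array([-X[1],X[0],0]);Z=np.array([0,0,1.])
p=np.array([563,-334,0])+14*X+20*Y+150*Z; print(p,inc(p,toolR(X,Y,Z)))
```

```text
23.2 u,y,n rel beam mid M [ 13.5 -93.4 119.8] F(u,y,n) [-1.2  0.8 -2.4] w 10.5
[ 0.26242273  0.80638771 -2.64797387] [-0.15  0.35 -0.18  2.31  1.55  0.28 -1.93]
[ 573.19834623 -311.81906823  150.        ] [-35.09, 4.58, 10.81, 29.8, 5.0, -18.9]
```

View pics/d5.png

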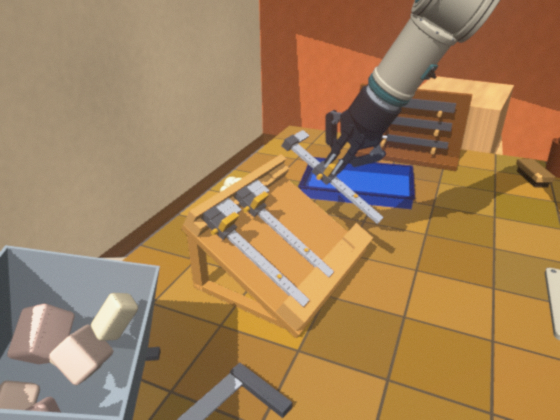

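The side view shows the binder clear of the rest, held by its bar at about (325,172); the two others are shut in place. Carry it over the dish.

Call:
move_arm:
  increments:
    - [-2,0.2,0,0,0,0]
    - [-5,0.6,0.2,1,0,-1]
    - [-8,1,0.8,3,0.5,-2]
    - [-11,1.4,2,6,1,-4]
    - [-14,1.8,3,9,1.5,-6]
    - [-17,2.2,4,12,2,-8]
    - [-20,2.6,5,15,2.5,-10]
    - [-23,3,6,18,3,-12]
    - [-26,3.4,7,21,3.5,-14]
    - [-29,3.8,8.4,24,4,-16]
    - [-32,4.2,9.6,27,4.5,-18]
    - [-34,4.4,10.5,29,5,-18.9]
    - [-35.1,4.6,10.8,29.8,5,-18.9]
    - [-35.1,4.6,10.8,29.8,5,-18.9]
    - [-35.1,4.6,10.8,29.8,5,-18.9]

```text
clock: 24.75
eef_pos: [572.8, -311.9, 148.6]
tool_rot: [-3.139, -0.001, 1.75]
force: [-0.1, 0.0, -2.7]
width: 10.6
```

Run:
```python
from h import *
s=ctrl.read_state(); print(s['clock'],s['eef_pos'].round(1),s['tool_rot'].round(3),s['force'],s['width'],s['qpos'].round(2))
im=eyes.get_image('wrist'); cv2.imwrite('pics/w6.png',im[:,:,::-1])
a=cv2.resize(eyes.get_image('scene')[90:300,70:350],None,fx=2.5,fy=2.5,interpolation=2);cv2.imwrite('pics/s6.png',a[:,:,::-1])
```

```text
24.75 [ 572.8 -311.9  148.6] [-3.139e+00 -1.000e-03  1.750e+00] [-0.13859997  0.00834159 -2.70553068] 10.646197238005763 [ 0.9   0.85 -0.82  1.57  0.7   1.03  0.06]
```

View pics/w6.png

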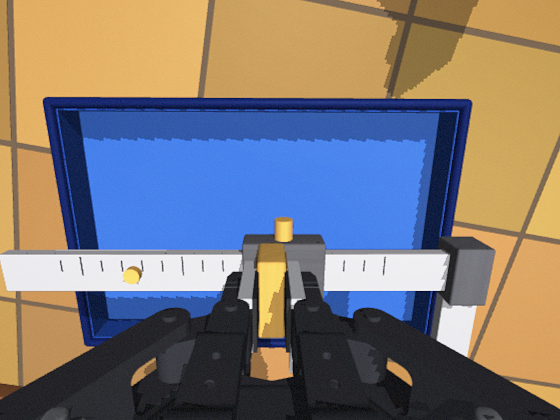

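Run:
```python
from h import *
c=cam('wrist');t=np.radians(10.3);X=np.array([np.cos(t),np.sin(t),0]);Y=np.array([-X[1],X[0],0])
P=[plane(c,*q,[0,0,34],[0,0,1]) for q in((45,100),(471,101),(83,345))]
print(np.round(P,1)); a=P[1]-P[0];b=P[0]-P[2]; print(np.linalg.norm(a),np.linalg.norm(b),np.degrees(np.arctan2(a[1],a[0])))
o=(P[1]+P[2])/2; o2=(P[0]+P[1])/2-100*Y; print(o,o2); e=ctrl.read_state()['eef_pos']
for q in(o,o2): print('tcp in dish',((e-q)@np.c_[X,Y]).round(1))
```

```text
[[ 396.8 -256.6   34. ]
 [ 699.7 -202.3   34. ]
 [ 429.4 -460.8   34. ]]
307.7043875058812 206.7444744277472 10.167663426230048
[ 564.54826359 -331.53771465   34.        ] [ 566.10757071 -327.85052506   34.        ]
tcp in dish [12.1 18.6]
tcp in dish [ 9.9 15.2]
```

The wrist view shows the caliper aligned over the dish (rim corners (45,100), (471,101), (83,345)), centred within about 4 mm lengthways and 17 mm sideways. Lower it.

Call:
move_arm:
  increments:
    - [0,0,1.5,0,0,0]
    - [0,0,3,0,0,0]
    - [0,0,4.5,0,0,0]
    - [0,0,6,0,0,0]
    - [0,0,7.5,0,0,0]
    - [0,0,9,0,0,0]
    - [0,0,9.9,0,0,0]
    - [0,0,10.3,0,0,0]
    - [0,0,10.3,0,0,0]

```text
clock: 25.75
eef_pos: [573.2, -312.2, 45.9]
tool_rot: [-3.14, -0.001, 1.75]
force: [0.4, -0.1, -2.0]
width: 10.5
```

Call:
move_arm:
  increments:
    - [0,0,0.2,0,0,0]
    - [0,0,0.4,0,0,0]
    - [0,0,0.6,0,0,0]
    - [0,0,0.6,0,0,0]
    - [0,0,0.6,0,0,0]

```text
clock: 26.25
eef_pos: [573.3, -312.4, 40.6]
tool_rot: [-3.14, -0.0, 1.75]
force: [0.5, 0.1, -2.9]
width: 10.6
```

Call:
move_arm:
  increments:
    - [0,0,0.2,0,0,0]
    - [0,0,0.4,0,0,0]
    - [0,0,0.4,0,0,0]

```text
clock: 26.55
eef_pos: [573.0, -312.3, 36.0]
tool_rot: [-3.14, -0.001, 1.75]
force: [-0.1, -0.3, -2.5]
width: 10.5
```

Call:
move_arm:
  increments:
    - [0,0,0.1,0,0,0]
    - [0,0,0.2,0,0,0]
    - [0,0,0.3,0,0,0]
    - [0,0,0.3,0,0,0]

```text
clock: 26.95
eef_pos: [573.1, -312.4, 33.2]
tool_rot: [-3.14, -0.0, 1.75]
force: [-0.4, 0.2, -3.3]
width: 10.6
```

Call:
move_arm:
  increments:
    - [0,0,0.1,0,0,0]
    - [0,0,0.2,0,0,0]
    - [0,0,0.2,0,0,0]
    - [0,0,0.2,0,0,0]

```text
clock: 27.35
eef_pos: [573.3, -312.4, 31.4]
tool_rot: [-3.14, -0.0, 1.75]
force: [0.3, 0.8, -2.7]
width: 10.6
```

Call:
move_arm:
  increments:
    - [0,0,0.1,0,0,0]
    - [0,0,0.2,0,0,0]
    - [0,0,0.2,0,0,0]
    - [0,0,0.2,0,0,0]

```text
clock: 27.75
eef_pos: [573.4, -312.4, 29.8]
tool_rot: [-3.141, 0.0, 1.75]
force: [-2.4, -0.4, 2.0]
width: 10.6
```

It rests on the floor. Release and lift away.

Call:
move_arm:
  increments:
    - [0,0,0,0,0,0]
    - [0,0,0,0,0,0]
    - [0,0,0,0,0,0]
    - [0,0,0,0,0,0]
    - [0,0,-0.4,0,0,0]
    - [0,0,-2,0,0,0]
    - [0,0,-5,0,0,0]
    - [0,0,-9,0,0,0]
    - [0,0,-13,0,0,0]
    - [0,0,-17,0,0,0]
    - [-15,-6,-21,0,0,0]
    - [-15,-6,-21,0,0,0]
    - [-15,-6,-21,0,0,0]
    - [-15,-6,-21,0,0,0]
    - [-15,-6,-21,0,0,0]
  grip: -0.25

```text
clock: 29.25
eef_pos: [539.8, -474.8, 241.0]
tool_rot: [-3.141, 0.003, 1.744]
force: [-0.1, 0.0, -0.6]
width: 31.9
```

Run:
```python
from h import *
s=ctrl.read_state(); print(s['clock'],s['eef_pos'].round(1),s['force'],s['width'])
a=eyes.get_image('scene')[100:310,80:400];b=eyes.get_image('side')[120:330,170:430]
v=np.hstack([cv2.resize(a,(480,315)),cv2.resize(b,(312,252)) if 0 else cv2.resize(b,(320,315))]);cv2.imwrite('pics/f.png',v[:,:,::-1])
```

```text
29.25 [ 539.8 -474.8  241. ] [-0.0712044   0.00598515 -0.62599752] 31.862246849984377
```

View pics/f.png

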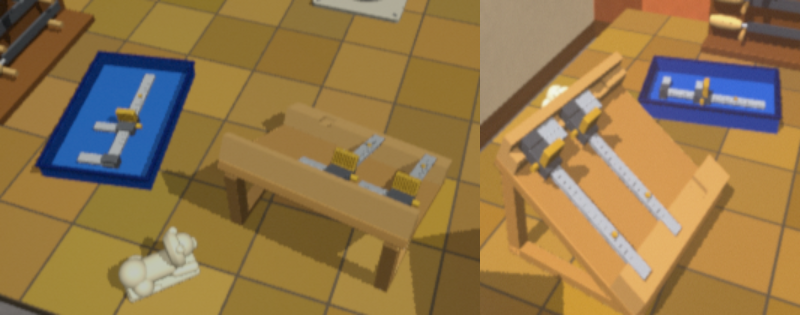

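The final view shows the binder flat in the dish with its bar up (scene crop around (125,125)). Both sound calipers are shut in the rest, and the arm is clear.

```bash
python3 -c "
from cell import ctrl; print(ctrl.finish_job())"
```

```text
the job is handed in; nothing more can be done
None
```

The job is done and handed in at about 29 s of the 72 s allowed; `finish_job` gave no verdict.

- **Left and middle calipers:** both ran down to their end stops, with under 8 N measured at the tool at the stops. I shut both again until the jaws met. They finished at the same shut position and are still in their places.
- **Right caliper:** its slide stopped dead at about 62 mm, so this is the one that binds. I lifted it square off the board and lowered it into the blue dish. I let go only once the force reading showed it resting on the floor.

**Last checks:** the final scene and side pictures show the binder lying flat in the dish with its finger bar up. Its beam is about 4 mm lengthways and 17 mm sideways from the dish's centre, measured from the wrist picture just before lowering. The sound calipers sit shut in the rest, the lion looks unmoved, and the arm is clear with nothing touching it.

**Not measured:** I did not measure how far the sound beams shifted in the rest. Closing them may have moved them a few millimetres within their play. The square was not in the final crops, but the arm did not come near it.

No check failed or disagreed.

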